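# Board light on, one click brighter

## Robot

A 6-joint arm with a two-finger parallel gripper is mounted at the origin on the work surface. World frame = base frame: x ahead of the robot, y to its left, z up, the work surface at z = 0. Lengths are in m, angles in rad, forces in N, time in s.
With the tool pointing down it reaches from about 0.225 to 0.875 m from the base axis. Payload 3.4 kg.
Tool frame: the origin (TCP) lies at the very end of the fingers, on their centre line; the grasp point (between the pads) lies 19 mm behind it (manip.pinch_z is the distance from the TCP to the grasp point, in m); z points along the fingers, y is the line along which they close (so a half turn about z gives the same grasp; the last joint's range is limited). The gripper opens to 85 mm and grips with 20 to 120 N. Pads are 22 mm wide; open, the fingers measure 114 mm over their backs; the gripper's body (76 mm by 85 mm) begins 54 mm behind the grasp point. The pads swing forward as they close: fully open they stand 13 mm farther back than shut.
Start: joints at [1.058, 0.276, 1.505, -0, 1.361, -0.121], TCP at [0.22, 0.531, 0.197] pointing down, gripper open.
Joint ranges: [-2.89, 2.89], [-0.75, 2.08], [0.22, 2.7], [-1.18, 4.32], [0.11, 2.71], [-2.7, 2.7]. Speed limits (rad/s): [2.57, 2.57, 3.14, 3.14, 3.14, 3.14].

## Interface

Orientations are given as a unit quaternion [w, x, y, z].
In Python, from rig import manip gives the robot as it stands. The module is installed in compiled form; this text tells all that it offers.
- The arm moves only by the shell command python3 -m jog 'ROWS' [FORCE]. ROWS is JSON, a list of rows, each an object of numbers: "dx", "dy", "dz": the shift along the tool's x, y, z each as a share of 25 cm, from -1 to 1; "ax", "ay", "az": the turn, a rotation vector about the tool's x, y, z each as a share of 90 degrees, from -1 to 1; "grip": the opening, from -1 (shut) to 1 (fully open), so that 0 is half open. A call has 1 to 5 rows; each row is the pose to reach, as a shift and turn from the pose commanded when the call began, along the tool's axes at that moment; what a row does not reach only later rows make up. A row lasts 1/12 s, in which the tool goes at most 41.7 mm and 7.16 degrees, less where a joint would pass 70% of its speed; a pose out of reach is approached as far as the arm can. A call with a number of a shift or a turn outside -1 to 1 is refused whole. A call with a gripper value outside its range is refused whole. The fingers move at their own pace and stop on an object; FORCE is the grip in N (left out, the last holds). Time passes only in rows, so rows that repeat a pose let the fingers close. It gives the time, the measured TCP pose, the force, the opening and the grip force at its end, in the units of the state.
- manip.get_state(): the state, without advancing time (a new reading comes with each control period).
- manip.get_image(name): name is "scene" or "top"; returns a dict with "img" (400x640x3 uint8, red, green, blue), "mtx" (3x3 intrinsics, pixels), "world_to_cam" (4x4, takes a point from world to camera coordinates). Camera axes: x right, y down, z forward; pixel columns grow to the right and rows downward; lengths in m; the calibration is good to about 2 mm. A picture is of the moment at which its call begins. There is no depth.
- manip.sign_off(): hands the job in; it is judged then, once.
The state is a dict: "clock": time; "qpos": joint angles; "qd": joint speeds; "effort": joint torques, N m; "position": TCP position; "ee_rot": TCP orientation; "contact_force": force on the tool from outside, world axes, zero at the start; "moment": the same for the moment, N m; "width": finger opening in m; "gripper_force": force on a finger pad.
Only numpy, scipy, OpenCV 4.12 (cv2) and the standard library are available. Lean on these libraries where they do the work, as an engineer would, in place of code of your own. Each camera call takes 0.05 s, during which the arm holds its last target. There are 200 camera calls.

## Task

Put the dartboard light on at the white switch panel: press the end of the rocker that carries the black bar mark right down so that it stays down, and stroke the knurled dimmer wheel with a fingertip until it clicks up one setting brighter, its white line moving from the second bar of the scale to the third (middle) one. The two controls may be worked in either order. Keep a light fingertip on the wheel, do not pinch or lift anything, and leave the bulb, tube, coaster and dart stand where they are.

Things in the scene. Friction and masses are not known exactly. Their poses are not given: they have to be found in the camera images.
- panel: White plastic switch box screwed to the red shelf, 87 (x) x 147 (y) x 40 mm high. Origin: centre of its underside, on the shelf board, whose top is 18 mm above the work surface. z is up, the face level, 40 mm above the board; x points from the short to the long black bars of the brightness scale. Rocker on the -y half, dimmer wheel on the +y half.
- dimmer_top (a point): Crest of the dimmer wheel's rim, 52 mm above the board, 12 mm proud of the face, panel x 0, y +34 mm; fixed to the panel, with its axes (does not sink). The wheel sits in a spring cradle: pushed straight down it gives from 2 N on, 2.5 N per mm, to a stop at 3.5 mm (about 11 N). A slot rim 3 mm high frames it. Beside it, towards the rocker, five bars mark the places of the white line across the rim.
- wheel: The black knurled dimmer wheel, 24 mm radius, rim 16 mm wide (y), with a white line across the rim. Origin: on its axle, which lies along the panel's y, 28 mm above the board; it turns about its y axis.
- dimmer (a joint): Turn of the wheel, rad. 0 at the start (white line at the second bar); grows (brighter) as the rim's crest moves to panel +x. Spring clicks every 0.524 rad (12.6 mm of rim), stops just beyond -0.524 and 1.571. Let go, it falls into the nearest setting. It takes 1 to 2 N along the rim; rim friction is about 0.5 or more. One click brighter is 0.524: white line on the crest, at the middle bar.
- rocker_on_end (a point): Where to press the rocker on: 18 mm from its middle towards panel -x, panel y -34 mm, 46 mm above the board (top of that half when down; at the start about 4 mm higher). Fixed to the panel, axes as the panel's. The white rocker is a shallow V paddle, 48 (x) x 30 (y) mm, hinged across its middle; this end has a short black bar mark.
- rocker (a joint): Rocker angle, rad: 0 off (the marked end up), 0.24 on (the marked end fully down). It snaps over half-way and stays; about 3 N pressed at point rocker_on_end tips it.
- bulb_mid (a point): Spare frosted bulb lying on the shelf, globe 60 mm across, 100 mm long, 25 mm up to this point at its middle. Bystander.
- tube_mid (a point): Yellow plastic dart shaft tube standing upright, 25 mm across, 78 mm high; point half-way up. Bystander.
- coaster_mid (a point): Round beech coaster lying flat, 90 mm across, 7 mm thick; point at its centre. Bystander.
- stand_mid (a point): Beech block 36 x 90 x 22 mm with three bare tungsten dart barrels standing in it, 62 mm high in all; point at the block's centre. Bystander.

How it is judged:
By the outcome, as a careful person would: the job done as asked, in the order asked, and still so for the second after the job is handed in, with the robot touching nothing.
It also fails if it takes over 38 s, if anything falls off the work surface, if the arm or the gripper's body presses on something with over 40 N, if the wrist force passes 120 N, or if a joint passes its speed limit or range.

## Working session

There is one attempt and no reset: what is moved stays moved. The work goes in short steps, Python scripts to look and compute and a shell command to move; the robot and the scene stay as the last step left them, time stands still between calls to the robot, and variables do not carry over. Pictures are saved under pics/ and viewed, at most 10 in all, crops included, and the job is handed in when it is done.

```bash
mkdir -p pics
python3 - <<'E'
from rig import manip
import cv2,json,numpy as np
s=manip.get_state();print({k:np.round(v,3).tolist() for k,v in s.items()})
for n in("scene","top"):
    d=manip.get_image(n);cv2.imwrite(f"pics/{n}0.png",d["img"][:,:,::-1]);np.savez(f"{n}0.npz",**d)
    print(np.round(d["mtx"],1).tolist(),np.round(d["world_to_cam"],3).tolist())
E
```

```text
{'clock': 0.0, 'qpos': [1.058, 0.277, 1.506, 0.0, 1.361, -0.121], 'qd': [-0.001, -0.002, -0.0, 0.001, 0.001, 0.0], 'effort': [0.0, -41.677, -24.581, -0.0, 0.011, -0.0], 'position': [0.219, 0.531, 0.196], 'ee_rot': [-0.0, 0.195, 0.981, -0.001], 'contact_force': [-0.037, 0.319, 0.163], 'moment': [-0.023, 0.037, 0.03], 'gripper_force': 0.0, 'width': 0.085}
[[402.6, 0.0, 312.9], [0.0, 402.6, 198.6], [0.0, 0.0, 1.0]] [[-0.643, 0.766, -0.001, 0.331], [0.629, 0.528, -0.57, -0.367], [-0.436, -0.368, -0.821, 1.135], [0.0, 0.0, 0.0, 1.0]]
[[366.7, 0.0, 315.8], [0.0, 366.7, 195.4], [0.0, 0.0, 1.0]] [[-0.018, -1.0, -0.025, 0.07], [-0.988, 0.021, -0.15, 0.59], [0.15, 0.022, -0.988, 0.726], [0.0, 0.0, 0.0, 1.0]]
```

View pics/scene0.png

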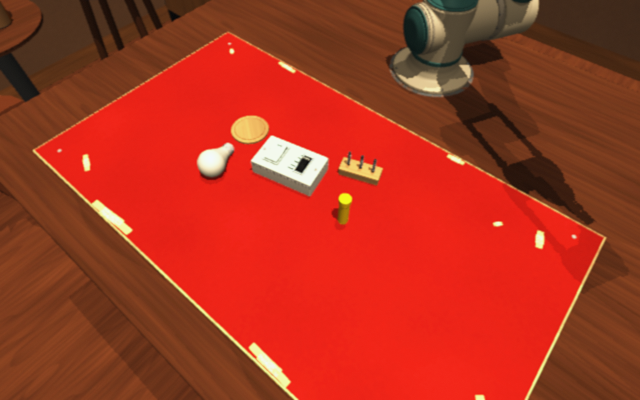

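View pics/top0.png

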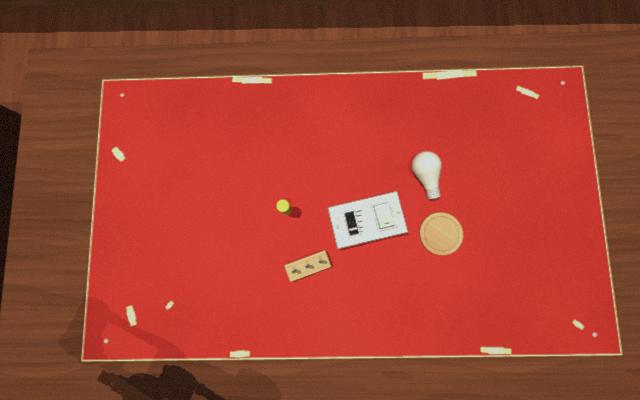

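The scene picture shows the panel at about (290,165), and the top picture shows it at about (368,220), with the wheel on its left half. Next I'll zoom in on both.

Run:
```python
import cv2,numpy as np
a=cv2.imread("pics/scene0.png")[130:200,245:335];b=cv2.imread("pics/top0.png")[185:255,322:412]
r=lambda i:cv2.resize(i,None,fx=6.5,fy=6.5,interpolation=cv2.INTER_CUBIC)[:, :]
cv2.imwrite("pics/z0.png",cv2.resize(a,(720,560),interpolation=cv2.INTER_CUBIC))
cv2.imwrite("pics/z1.png",cv2.resize(b,(720,560),interpolation=cv2.INTER_CUBIC))
```

```text
(no output)
```

View pics/z0.png

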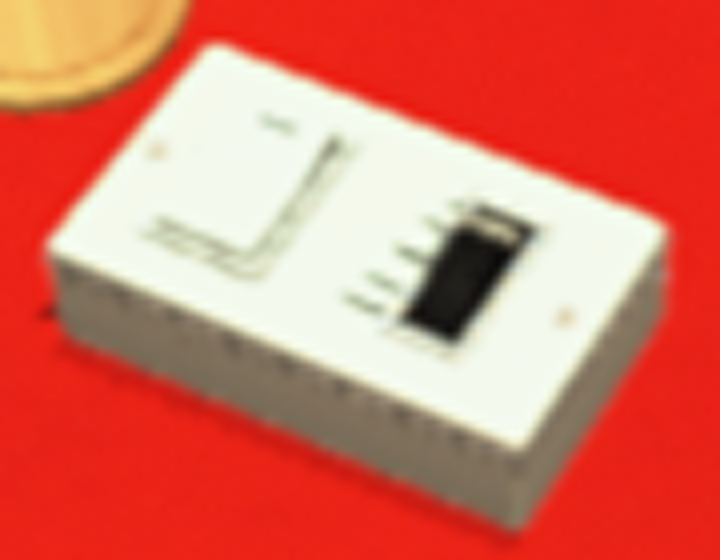

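View pics/z1.png

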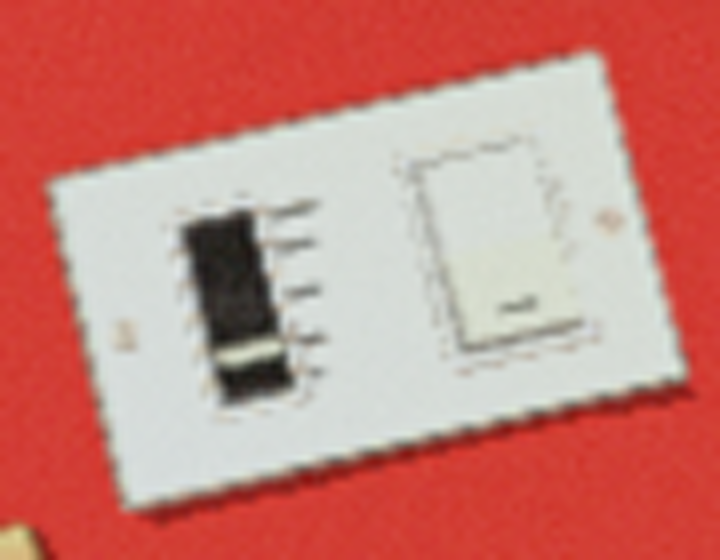

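In the top zoom, the face corners are at (52,182), (602,55), (688,378) and (126,508). The white line is at (250,352), at the second bar from the short end. The marked rocker end is at (517,305), on the side nearest the robot. The scene zoom shows the same face at (215,42), (668,235), (520,448) and (48,250).

```bash
cat > h.py <<'E'
import numpy as np,cv2
from scipy.optimize import least_squares
from scipy.spatial.transform import Rotation as R
S=dict(np.load("scene0.npz"));T=dict(np.load("top0.npz"))
def proj(d,P):
    c=P@d["world_to_cam"][:3,:3].T+d["world_to_cam"][:3,3];return (c@d["mtx"].T)[:,:2]/c[:,2:]
def w(p,P):
    c,s=np.cos(p[3]),np.sin(p[3]);return np.asarray(P)@np.array([[c,s,0],[-s,c,0],[0,0,1]])+p[:3]
E
python3 - <<'E'
from h import *
X,Y=.0435,.0735
F=np.array([[X,Y,.04],[X,-Y,.04],[-X,-Y,.04],[-X,Y,.04]])
o=lambda a,u,v:(np.array(a)+.5)/8-.5+[u,v]
t=o([(52,182),(602,55),(688,378),(126,508)],322,185); s=o([(520,448),(48,250),(215,42),(668,235)],245,130)
for nm,use in(("both",3),("top",1),("scene",2)):
    f=lambda p:np.r_[(proj(T,w(p,F))-t).ravel()*(use&1),(proj(S,w(p,F))-s).ravel()*(use>>1), (p[2]-.018)*(0 if use==3 else 1e5)]
    r=least_squares(f,[.5,0,.018,0.2]);p=r.x;print(nm,p.round(4),np.abs(r.fun).max().round(2))
    if use==3:
        P=p.copy()
from rig import manip
st=manip.get_state();Rt=R.from_quat(np.array(st["ee_rot"])[[1,2,3,0]]).as_matrix();print(Rt.round(3))
np.save("panel.npy",P)
for n,q in(("dimmer",[0,.034,.052]),("rocker",[-.018,-.034,.046]),("line",[0-.012,.034,.0488])):
    W=w(P,[q])[0];print(n,W.round(4),"top z1 px",((proj(T,W[None])-[322,185]+.5)*8-.5).round(0))
E
```

```text
both [ 0.5375 -0.0472  0.0151  0.2044] 1.1
top [ 0.5374 -0.0467  0.018   0.2061] 0.58
scene [ 0.5388 -0.0459  0.018   0.2011] 1.06
[[-0.924  0.382 -0.001]
 [ 0.382  0.924 -0.001]
 [ 0.    -0.002 -1.   ]]
dimmer [ 0.5306 -0.0139  0.0671] top z1 px [[242. 306.]]
rocker [ 0.5267 -0.0842  0.0611] top z1 px [[518. 317.]]
line [ 0.5188 -0.0164  0.0639] top z1 px [[252. 353.]]
```

```bash
python3 -m jog '[{"dx":-0.66,"dy":-0.57,"grip":-1},{"dx":-0.66,"dy":-0.57,"grip":-1},{"dx":-0.66,"dy":-0.57,"grip":-1},{"dx":-0.66,"dy":-0.57,"grip":-1},{"dx":-0.66,"dy":-0.57,"grip":-1}]' 20
python3 -m jog '[{"dx":-0.66,"dy":-0.57,"grip":-1},{"dx":-0.66,"dy":-0.57,"grip":-1},{"dx":-0.66,"dy":-0.57,"grip":-1},{"dx":-0.66,"dy":-0.57,"grip":-1},{"dx":-0.66,"dy":-0.57,"grip":-1}]'
cat >> h.py <<'E'
def go(q,yaw=None):
    "shares to bring the TCP to panel point q (m), tool x to panel -x, z down; from measured pose"
    from rig import manip
    s=manip.get_state();M=R.from_quat(np.array(s["ee_rot"])[[1,2,3,0]]);p=np.array([.538,-.0465,.018,.205])
    G=R.from_euler("z",p[3])*R.from_matrix(np.diag([-1.,1,-1]))
    q0=(s["position"]-p[:3])@R.from_euler("z",p[3]).as_matrix()
    print("t",round(s["clock"],2),"panel tcp mm",(q0*1e3).round(1),"F",np.round(s["contact_force"],2),"w",round(s["width"],3),"q",np.round(s["qpos"],2))
    print("d",(M.inv().apply(w(p,[q])[0]-s["position"])/.25).round(3),"a",((M.inv()*G).as_rotvec()/(np.pi/2)).round(3))
E
python3 -c "from h import *;go([-.018,-.034,.11])"
```

```text
t 0.1 panel tcp mm [-194.5  630.3  177.8] F [ 0.57 -0.07  0.9 ] w 0.085 q [ 1.06  0.28  1.51  0.    1.36 -0.12]
d [-2.077 -1.801  0.274] a [-0.001 -0.    -0.38 ]schema error: expected keys dx, dy, dz, ax, ay, az, grip
schema error: expected keys dx, dy, dz, ax, ay, az, grip
```

All seven keys are required in each row.

```bash
python3 -m jog '[{"dx":-0.66,"dy":-0.57,"dz":0,"ax":0,"ay":0,"az":0,"grip":-1},{"dx":-0.66,"dy":-0.57,"dz":0,"ax":0,"ay":0,"az":0,"grip":-1},{"dx":-0.66,"dy":-0.57,"dz":0,"ax":0,"ay":0,"az":0,"grip":-1},{"dx":-0.66,"dy":-0.57,"dz":0,"ax":0,"ay":0,"az":0,"grip":-1},{"dx":-0.66,"dy":-0.57,"dz":0,"ax":0,"ay":0,"az":0,"grip":-1}]' 20
python3 -m jog '[{"dx":-0.66,"dy":-0.57,"dz":0,"ax":0,"ay":0,"az":0,"grip":-1},{"dx":-0.66,"dy":-0.57,"dz":0,"ax":0,"ay":0,"az":0,"grip":-1},{"dx":-0.66,"dy":-0.57,"dz":0,"ax":0,"ay":0,"az":0,"grip":-1},{"dx":-0.66,"dy":-0.57,"dz":0,"ax":0,"ay":0,"az":0,"grip":-1},{"dx":-0.66,"dy":-0.57,"dz":0,"ax":0,"ay":0,"az":0,"grip":-1}]'
python3 -c "from h import *;go([-.018,-.034,.11])"
```

```text
clock: 0.52
position: [0.3134, 0.3435, 0.1962]
ee_rot: [-0.0, 0.194, 0.981, -0.0]
contact_force: [1.1, 0.5, 0.3]
width: 0.0256
gripper_force: 0.0
clock: 0.93
position: [0.4072, 0.1574, 0.1965]
ee_rot: [-0.0, 0.195, 0.981, 0.0]
contact_force: [0.1, 1.7, -0.5]
width: 0.0001
gripper_force: 0.0
t 0.93 panel tcp mm [-86.6 226.2 178.5] F [ 0.15  1.74 -0.45] w 0.0 q [ 0.21  0.06  1.77  0.    1.3  -0.97]
d [-0.812 -0.707  0.274] a [ 0.   -0.   -0.38]
```

```bash
python3 -m jog '[{"dx":-0.8,"dy":-0.7,"dz":0,"ax":0,"ay":0,"az":-0.38,"grip":-1},{"dx":-0.8,"dy":-0.7,"dz":0,"ax":0,"ay":0,"az":-0.38,"grip":-1},{"dx":-0.8,"dy":-0.7,"dz":0,"ax":0,"ay":0,"az":-0.38,"grip":-1},{"dx":-0.8,"dy":-0.7,"dz":0,"ax":0,"ay":0,"az":-0.38,"grip":-1},{"dx":-0.8,"dy":-0.7,"dz":0,"ax":0,"ay":0,"az":-0.38,"grip":-1}]' >/dev/null
python3 -c "from h import *;go([-.018,-.034,.065])"
```

```text
t 1.35 panel tcp mm [-39.7  49.3 178.4] F [1.1  0.25 0.19] w 0.0 q [-0.16  0.15  1.68  0.    1.32 -1.89]
d [-0.101 -0.33   0.453] a [ 0.    -0.    -0.026]
```

```bash
python3 -m jog '[{"dx":-0.09,"dy":-0.32,"dz":0,"ax":0,"ay":0,"az":-0.02,"grip":-1},{"dx":-0.09,"dy":-0.32,"dz":0.1,"ax":0,"ay":0,"az":-0.02,"grip":-1},{"dx":-0.09,"dy":-0.32,"dz":0.25,"ax":0,"ay":0,"az":-0.02,"grip":-1},{"dx":-0.09,"dy":-0.32,"dz":0.4,"ax":0,"ay":0,"az":-0.02,"grip":-1},{"dx":-0.09,"dy":-0.32,"dz":0.4,"ax":0,"ay":0,"az":-0.02,"grip":-1}]' >/dev/null
python3 - <<'E'
from h import *;go([-.018,-.034,.055])
from rig import manip
for n,(u,v) in dict(scene=(230,90),top=(310,175)).items():
    im=manip.get_image(n)["img"][v:v+110,u:u+120,::-1]
    globals()[n]=cv2.resize(im,None,fx=3.3,fy=3.3,interpolation=cv2.INTER_CUBIC)
cv2.imwrite("pics/a1.png",np.hstack([scene,top]))
E
```

```text
t 1.77 panel tcp mm [-26.7 -28.   71.5] F [-1.71  0.04 -1.29] w 0.0 q [-0.29  0.29  1.77  0.    1.1  -2.04]
d [-0.036 -0.024  0.065] a [ 0.005 -0.009 -0.011]
```

View pics/a1.png

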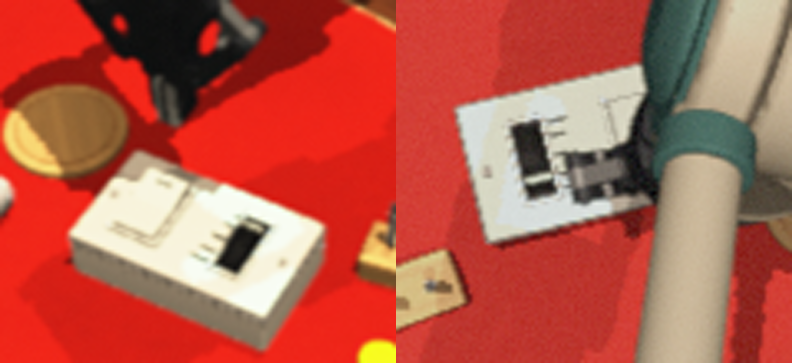

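The view shows the shut fingers above the near edge of the panel: the scene crop has the tip at about (175,122), which is full-image (283,127). I'll check this against the projected TCP.

Run:
```python
from h import *;go([-.018,-.034,.055])
from rig import manip
s=manip.get_state();P=np.array(s["position"]);print(P)
for n in("scene","top"):print(n,proj(dict(scene=S,top=T)[n],np.array([P,P+[0,0,.05]])).round(1))
```

```text
t 1.87 panel tcp mm [-21.8 -29.5  77.8] F [0.55 0.59 0.16] w 0.001 q [-0.28  0.29  1.76  0.    1.1  -2.04]
d [-0.016 -0.018  0.091] a [ 0.001 -0.002 -0.01 ]
[ 0.52267507 -0.07977459  0.095798  ]
scene [[281.8 135.5]
 [280.2 118.3]]
top [[387.1 225.1]
 [391.8 223.1]]
```

Run:
```python
from h import *
from rig import manip
im=manip.get_image("scene")["img"][80:180,230:350,::-1]
cv2.imwrite("pics/a2.png",cv2.resize(im,None,fx=6,fy=6,interpolation=cv2.INTER_CUBIC))
```

```text
(no output)
```

View pics/a2.png

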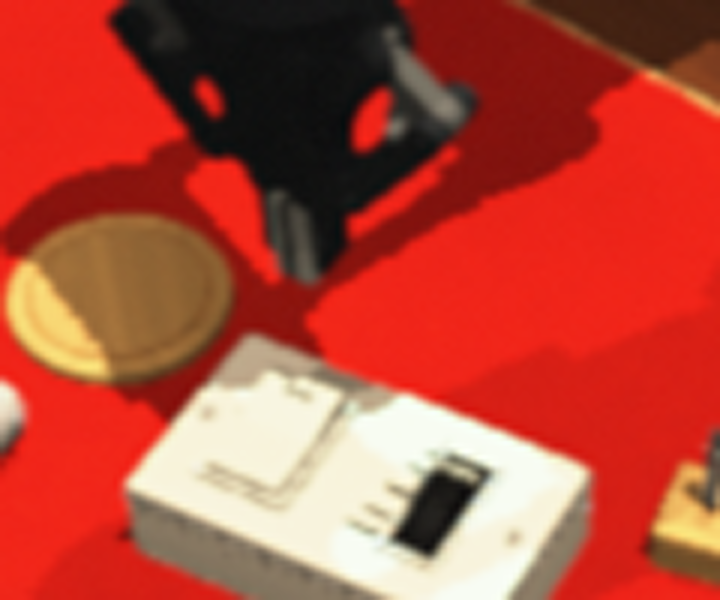

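The shut tip shows at crop (305,275), which is full-image (281,126). The projected TCP is about 10 px lower. The grey knuckle is visible in both cameras, so I'll triangulate it to see where the discrepancy lies.

Run:
```python
from h import *
from rig import manip
d=manip.get_image("scene");e=manip.get_image("top")
print(np.abs(d["world_to_cam"]-S["world_to_cam"]).max(),np.abs(e["world_to_cam"]-T["world_to_cam"]).max())
M=lambda d:d["mtx"]@d["world_to_cam"][:3]
for a,b in(((305,98),(369,228)),((306,97),(362,228))):
    X=cv2.triangulatePoints(M(d),M(e),np.array(a,float),np.array(b,float));print((X[:3]/X[3]).ravel())
s=manip.get_state();print(s["position"])
# tip pixel hypotheses: ray at several heights
Rm=d["world_to_cam"][:3,:3];c=-Rm.T@d["world_to_cam"][:3,3];r=Rm.T@np.linalg.solve(d["mtx"],[281,126,1])
for z in(.08,.096,.11,.125):print(z,c+r*(z-c[2])/r[2])
cv2.imwrite("pics/a3.png",cv2.resize(e["img"][170:270,340:460,::-1],None,fx=6,fy=6,interpolation=cv2.INTER_CUBIC))
go([-.018,-.034,.055])
```

```text
0.0 0.0
[ 0.50858888 -0.02727249  0.21944817]
[ 0.51064533 -0.01860548  0.22742661]
[ 0.52583948 -0.08015222  0.09919477]
0.08 [ 0.49203014 -0.11180693  0.08      ]
0.096 [ 0.50314041 -0.10014948  0.096     ]
0.11 [ 0.5128619  -0.08994921  0.11      ]
0.125 [ 0.52327777 -0.07902035  0.125     ]
t 2.02 panel tcp mm [-18.8 -30.5  81.2] F [ 0.23  0.61 -0.73] w -0.0 q [-0.28  0.28  1.75  0.    1.1  -2.04]
d [-0.003 -0.014  0.105] a [-0.001  0.003 -0.009]
```

View pics/a3.png

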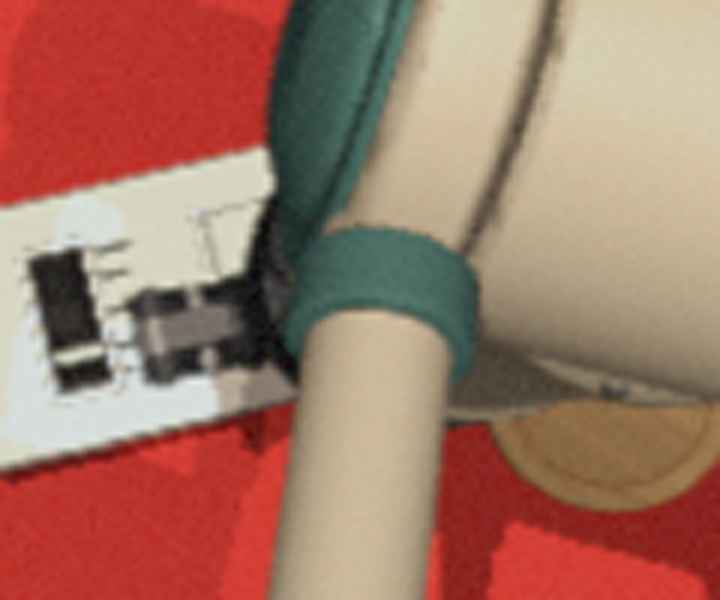

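The knuckle position confirms that the lateral pose is right, so only the visible tip height is in doubt. I'll descend by feel.

```bash
python3 -m jog '[{"dx":0,"dy":-0.014,"dz":0.05,"ax":0,"ay":0,"az":-0.008,"grip":-1},{"dx":0,"dy":-0.014,"dz":0.08,"ax":0,"ay":0,"az":-0.008,"grip":-1},{"dx":0,"dy":-0.014,"dz":0.1,"ax":0,"ay":0,"az":-0.008,"grip":-1},{"dx":0,"dy":-0.014,"dz":0.1,"ax":0,"ay":0,"az":-0.008,"grip":-1},{"dx":0,"dy":-0.014,"dz":0.1,"ax":0,"ay":0,"az":-0.008,"grip":-1}]' >/dev/null
python3 -c "from h import *;go([-.018,-.034,.046])"
```

```text
t 2.43 panel tcp mm [-20.6 -33.3  54.1] F [ 1.21 -0.1   0.36] w 0.0 q [-0.29  0.31  1.79  0.    1.04 -2.06]
d [-0.01  -0.003  0.032] a [-0.     0.    -0.001]
```

```bash
python3 -m jog '[{"dx":-0.008,"dy":0,"dz":0.008,"ax":0,"ay":0,"az":0,"grip":-1},{"dx":-0.008,"dy":0,"dz":0.016,"ax":0,"ay":0,"az":0,"grip":-1},{"dx":-0.008,"dy":0,"dz":0.016,"ax":0,"ay":0,"az":0,"grip":-1},{"dx":-0.008,"dy":0,"dz":0.016,"ax":0,"ay":0,"az":0,"grip":-1}]' >/dev/null
python3 -c "from h import *;go([-.018,-.034,.046])"
python3 -m jog '[{"dx":0,"dy":0,"dz":0.008,"ax":0,"ay":0,"az":0,"grip":-1},{"dx":0,"dy":0,"dz":0.016,"ax":0,"ay":0,"az":0,"grip":-1},{"dx":0,"dy":0,"dz":0.016,"ax":0,"ay":0,"az":0,"grip":-1},{"dx":0,"dy":0,"dz":0.016,"ax":0,"ay":0,"az":0,"grip":-1}]' >/dev/null
python3 -c "from h import *;go([-.018,-.034,.046])"
```

```text
t 2.77 panel tcp mm [-18.7 -33.5  49.6] F [-0.37  0.83  0.35] w -0.0 q [-0.29  0.32  1.79  0.    1.03 -2.06]
d [-0.003 -0.002  0.014] a [ 0.    -0.    -0.001]
t 3.1 panel tcp mm [-18.9 -33.5  45.4] F [-0.74  1.1   0.44] w 0.0 q [-0.29  0.32  1.8   0.    1.02 -2.06]
d [-0.004 -0.002 -0.002] a [ 0.    -0.    -0.001]
```

No contact at 45 mm, which matches the camera: the visible tip is above the reported TCP. I'll keep going in small steps and check the force each time.

```bash
python3 -m jog '[{"dx":0,"dy":0,"dz":0.012,"ax":0,"ay":0,"az":0,"grip":-1},{"dx":0,"dy":0,"dz":0.024,"ax":0,"ay":0,"az":0,"grip":-1},{"dx":0,"dy":0,"dz":0.024,"ax":0,"ay":0,"az":0,"grip":-1}]' | grep -E "posi|contact"
python3 -m jog '[{"dx":0,"dy":0,"dz":0.012,"ax":0,"ay":0,"az":0,"grip":-1},{"dx":0,"dy":0,"dz":0.012,"ax":0,"ay":0,"az":0,"grip":-1},{"dx":0,"dy":0,"dz":0.012,"ax":0,"ay":0,"az":0,"grip":-1}]' | grep -E "posi|contact"
python3 - <<'E'
from h import *
from rig import manip
go([-.018,-.034,.046])
im=manip.get_image("scene")["img"][100:190,230:340,::-1]
cv2.imwrite("pics/a4.png",cv2.resize(im,None,fx=6.5,fy=6.5,interpolation=cv2.INTER_CUBIC))
E
```

```text
position: [0.5259, -0.083, 0.0569]
contact_force: [-0.3, -0.3, -0.2]
position: [0.5263, -0.0831, 0.0544]
contact_force: [0.0, -0.9, -0.7]
t 3.6 panel tcp mm [-18.9 -33.4  36.4] F [ 0.   -0.88 -0.66] w 0.0 q [-0.29  0.33  1.81  0.    1.   -2.06]
d [-0.004 -0.002 -0.038] a [ 0.    -0.    -0.001]
```

View pics/a4.png

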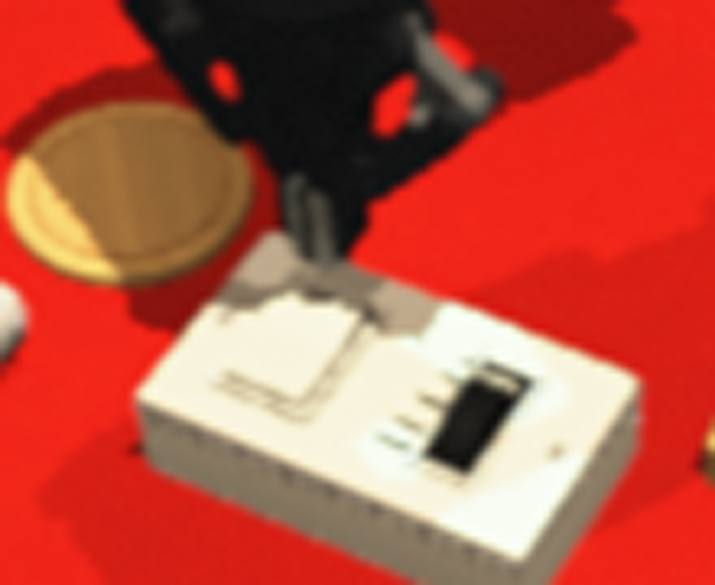

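The tip is at crop (325,258), about 12 mm above the marked end of the rocker, and nothing has been touched yet. I'll continue down.

```bash
python3 -m jog '[{"dx":0,"dy":0,"dz":0.01,"ax":0,"ay":0,"az":0,"grip":-1},{"dx":0,"dy":0,"dz":0.02,"ax":0,"ay":0,"az":0,"grip":-1},{"dx":0,"dy":0,"dz":0.02,"ax":0,"ay":0,"az":0,"grip":-1}]' | grep -E "posi|contact"
for i in 1; do :; done
python3 -m jog '[{"dx":0,"dy":0,"dz":0.008,"ax":0,"ay":0,"az":0,"grip":-1},{"dx":0,"dy":0,"dz":0.008,"ax":0,"ay":0,"az":0,"grip":-1}]' | grep -E "posi|contact"
python3 -m jog '[{"dx":0,"dy":0,"dz":0.008,"ax":0,"ay":0,"az":0,"grip":-1},{"dx":0,"dy":0,"dz":0.008,"ax":0,"ay":0,"az":0,"grip":-1}]' | grep -E "posi|contact"
```

```text
position: [0.5261, -0.083, 0.0491]
contact_force: [-0.0, -0.2, 0.2]
position: [0.5262, -0.0831, 0.0473]
contact_force: [0.2, 0.4, -0.3]
position: [0.5263, -0.0831, 0.0453]
contact_force: [0.5, -0.4, -0.9]
```

```bash
python3 -m jog '[{"dx":0,"dy":0,"dz":0.008,"ax":0,"ay":0,"az":0,"grip":-1},{"dx":0,"dy":0,"dz":0.008,"ax":0,"ay":0,"az":0,"grip":-1}]' | grep -E "posi|contact"
python3 -m jog '[{"dx":0,"dy":0,"dz":0.008,"ax":0,"ay":0,"az":0,"grip":-1},{"dx":0,"dy":0,"dz":0.008,"ax":0,"ay":0,"az":0,"grip":-1}]' | grep -E "posi|contact"
```

```text
position: [0.5262, -0.0831, 0.0433]
contact_force: [0.3, -0.1, 0.8]
position: [0.5262, -0.0831, 0.0413]
contact_force: [-0.4, 0.4, -0.8]
```

```bash
python3 -m jog '[{"dx":0,"dy":0,"dz":0.008,"ax":0,"ay":0,"az":0,"grip":-1},{"dx":0,"dy":0,"dz":0.008,"ax":0,"ay":0,"az":0,"grip":-1}]' | grep -E "posi|contact"
python3 -m jog '[{"dx":0,"dy":0,"dz":0.006,"ax":0,"ay":0,"az":0,"grip":-1},{"dx":0,"dy":0,"dz":0.006,"ax":0,"ay":0,"az":0,"grip":-1}]' | grep -E "posi|contact"
```

```text
position: [0.5262, -0.0831, 0.0393]
contact_force: [-0.2, 0.3, 0.2]
position: [0.5263, -0.0831, 0.0379]
contact_force: [0.7, 0.4, 0.9]
```

```bash
python3 -m jog '[{"dx":0,"dy":0,"dz":0.006,"ax":0,"ay":0,"az":0,"grip":-1},{"dx":0,"dy":0,"dz":0.006,"ax":0,"ay":0,"az":0,"grip":-1}]' | grep -E "posi|contact"
python3 -m jog '[{"dx":0,"dy":0,"dz":0.006,"ax":0,"ay":0,"az":0,"grip":-1},{"dx":0,"dy":0,"dz":0.006,"ax":0,"ay":0,"az":0,"grip":-1}]' | grep -E "posi|contact"
python3 - <<'E'
from h import *
from rig import manip
im=manip.get_image("scene")["img"];g=im[125:160,268:296].max(2)
for r,l in zip(range(125,160),g):print(r,' '.join('%3d'%v for v in l))
E
```

```text
position: [0.5263, -0.0831, 0.0364]
contact_force: [-0.1, -0.9, -0.2]
position: [0.5265, -0.0832, 0.035]
contact_force: [-0.6, 0.1, 1.0]
125  17  17  17  16  16  16  15  15  17  17  16  16  17  19  16  16  16  15  15  45 105 134 132 108  86  89 105  91
126  16  16  16  14  14  16  16  15  16  16  17  18  18  19  16  14  16  16  17  43  96 122 104  67  43  55  68  56
127  17  16  16  17  16  17  16  16  17  17  18  18  19  18  16  14  16  16  18  28  57  70  56  32  22  28  31  27
128  45  33  24  16  17  15  14  16  14  18  17  18  19  17  15  15  16  17  17  17  24  27  25  20  22  21  21  19
129  93  77  55  29  17  16  18  15  15  16  16  16  18  17  17  14  16  18  16  18  18  21  19  21  21  20  19  19
130 113 109  92  51  21  17  17  16  18  16  18  16  16  17  18  17  19  20  20  20  20  21  19  20  21  19  20  20
131 115 125 108  65  27  17  16  14  14  16  16  16  16  18  19  21  24  26  28  27  23  20  20  19  19  19  20  19
132 117 135 129  97  52  24  17  17  18  17  17  16  17  17  18  20  20  22  25  23  21  21  18  19  19  20  23  55
133 126 140 140 126  87  41  24  35
[... 2396 characters left out ...]
 208
154 248 248 248 248 248 248 248 248 248 248 248 248 245 232 218 227 230 237 245 248 248 249 249 249 246 242 242 244
155 248 248 248 248 248 248 248 248 248 248 248 246 235 218 226 231 233 242 248 248 248 248 248 248 249 249 249 248
156 248 248 248 248 248 248 248 248 248 248 248 240 216 211 227 232 239 246 248 248 248 248 248 248 248 248 248 248
157 246 248 249 249 248 248 248 248 248 248 244 227 205 214 227 238 246 248 248 248 248 248 248 248 248 248 248 248
158 228 240 244 247 248 249 248 248 248 245 233 222 227 227 235 245 248 248 248 248 248 248 248 248 248 248 248 248
159 212 210 212 228 241 246 248 249 247 235 217 227 229 231 242 247 248 248 248 248 248 248 248 248 248 248 246 247
```

Run:
```python
from h import *
p=[.538,-.0465,.018,.205]
Q=np.array([[-.018,-.034,.05],[-.008,-.034,.048],[-.008,-.034,.06],[-.008,-.034,.065],[-.03,-.034,.05],[-.024,-.049,.0505],[-.024,-.019,.0505],[0,-.019,.046],[0,-.049,.046],[-.04,-.034,.04]])
for q,a,b in zip(Q,proj(S,w(p,Q)).round(1),proj(T,w(p,Q)).round(1)):print(q,a,b)
d=S;Rm=d["world_to_cam"][:3,:3];c=-Rm.T@d["world_to_cam"][:3,3];r=Rm.T@np.linalg.solve(d["mtx"],[280,146.5,1])
for z in(.045,.05,.055,.06,.065):
    W=c+r*(z+.018-c[2])/r[2];print(z,(R.from_euler("z",-.205).apply(W-p[:3])*1e3).round(1))
```

```text
[-0.018 -0.034  0.05 ] [280.  144.8] [386.6 223.7]
[-0.008 -0.034  0.048] [277.7 148.4] [385.2 218.9]
[-0.008 -0.034  0.06 ] [277.3 144.7] [386.1 218.4]
[-0.008 -0.034  0.065] [277.1 143.1] [386.5 218.2]
[-0.03  -0.034  0.05 ] [282.8 141.2] [388.1 229.5]
[-0.024  -0.049   0.0505] [275.5 140.5] [394.6 224.9]
[-0.024  -0.019   0.0505] [287.3 145.3] [380.1 228.3]
[ 0.    -0.019  0.046] [281.8 154. ] [376.8 216.8]
[ 0.    -0.049  0.046] [270. 149.] [391.2 213.5]
[-0.04  -0.034  0.04 ] [285.4 141.4] [388.5 234.7]
0.045 [-17.5 -34.1  45. ]
0.05 [-13.8 -31.4  50. ]
0.055 [-10.  -28.8  55. ]
0.06 [ -6.3 -26.2  60. ]
0.065 [ -2.6 -23.5  65. ]
```

```bash
python3 -m jog '[{"dx":0,"dy":0,"dz":0.006,"ax":0,"ay":0,"az":0,"grip":-1},{"dx":0,"dy":0,"dz":0.006,"ax":0,"ay":0,"az":0,"grip":-1}]' | grep -E "posi|contact"
python3 -m jog '[{"dx":0,"dy":0,"dz":0.006,"ax":0,"ay":0,"az":0,"grip":-1},{"dx":0,"dy":0,"dz":0.006,"ax":0,"ay":0,"az":0,"grip":-1}]' | grep -E "posi|contact"
python3 -m jog '[{"dx":0,"dy":0,"dz":0.006,"ax":0,"ay":0,"az":0,"grip":-1},{"dx":0,"dy":0,"dz":0.006,"ax":0,"ay":0,"az":0,"grip":-1}]' | grep -E "posi|contact"
```

```text
position: [0.5262, -0.0832, 0.0335]
contact_force: [-1.0, 0.5, 1.6]
position: [0.5263, -0.0831, 0.0319]
contact_force: [-0.9, -0.1, 0.5]
position: [0.5264, -0.0831, 0.0303]
contact_force: [-0.2, -0.1, -0.6]
```

Run:
```python
from h import *
from rig import manip
im=manip.get_image("scene")["img"][115:185,240:330,::-1]
cv2.imwrite("pics/a5.png",cv2.resize(im,None,fx=8,fy=8,interpolation=cv2.INTER_CUBIC))
go([-.018,-.034,.046])
```

```text
t 5.83 panel tcp mm [-18.8 -33.5  12.4] F [ 0.18 -0.04  0.05] w 0.0 q [-0.29  0.36  1.84  0.    0.94 -2.06]
d [-0.003 -0.002 -0.134] a [ 0.    -0.    -0.001]
```

View pics/a5.png

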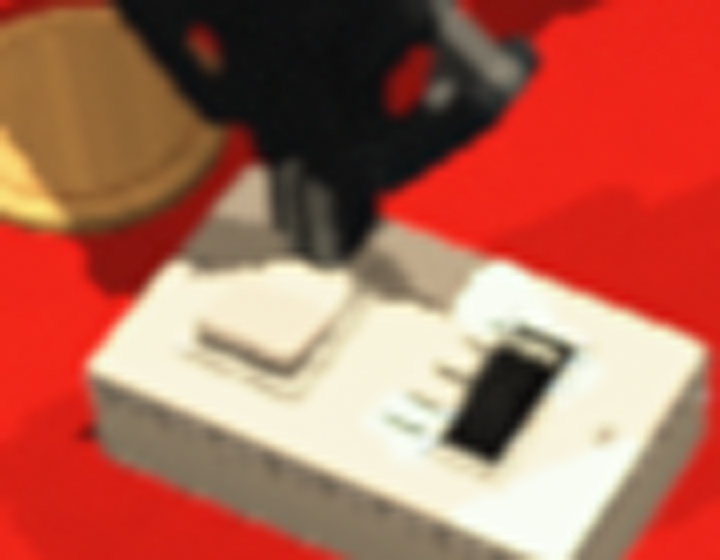

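The picture shows the rocker has snapped over: the unmarked end stands up at crop (245,340) and the tip is on the marked half at (320,262). I'll press until firm contact to make sure it's fully down.

```bash
python3 -m jog '[{"dx":0,"dy":0,"dz":0.006,"ax":0,"ay":0,"az":0,"grip":-1},{"dx":0,"dy":0,"dz":0.006,"ax":0,"ay":0,"az":0,"grip":-1}]' | grep -E "posi|contact"
python3 -m jog '[{"dx":0,"dy":0,"dz":0.005,"ax":0,"ay":0,"az":0,"grip":-1},{"dx":0,"dy":0,"dz":0.005,"ax":0,"ay":0,"az":0,"grip":-1}]' | grep -E "posi|contact"
```

```text
position: [0.5267, -0.0832, 0.0294]
contact_force: [-0.3, -1.0, 0.4]
position: [0.5268, -0.0832, 0.0292]
contact_force: [-2.3, 0.2, 9.3]
```

The rocker bottomed out at TCP z ≈ 29.3 mm with 9 N. That puts the real contact 34.7 mm above the reported TCP, so the wheel crest should be met at TCP board z ≈ 17 mm. Next I'll lift and move over the wheel.

```bash
python3 -m jog '[{"dx":0,"dy":0,"dz":-0.06,"ax":0,"ay":0,"az":0,"grip":-1},{"dx":0,"dy":0,"dz":-0.12,"ax":0,"ay":0,"az":0,"grip":-1},{"dx":-0.03,"dy":0.12,"dz":-0.12,"ax":0,"ay":0,"az":0,"grip":-1},{"dx":-0.06,"dy":0.22,"dz":-0.12,"ax":0,"ay":0,"az":0,"grip":-1},{"dx":-0.06,"dy":0.27,"dz":-0.12,"ax":0,"ay":0,"az":0,"grip":-1}]' >/dev/null
python3 -m jog '[{"dx":0,"dy":0,"dz":0,"ax":0,"ay":0,"az":0,"grip":-1},{"dx":0,"dy":0,"dz":0,"ax":0,"ay":0,"az":0,"grip":-1},{"dx":0,"dy":0,"dz":0,"ax":0,"ay":0,"az":0,"grip":-1}]' >/dev/null
python3 -c "from h import *;go([-.004,.034,.019])"
```

```text
t 6.83 panel tcp mm [-3.8 33.3 39.7] F [0.25 0.79 0.2 ] w 0.0 q [-0.16  0.32  1.81 -0.    1.   -1.93]
d [0.001 0.003 0.083] a [-0.    -0.    -0.001]
```

```bash
python3 -m jog '[{"dx":0,"dy":0.003,"dz":0.03,"ax":0,"ay":0,"az":0,"grip":-1},{"dx":0,"dy":0.003,"dz":0.06,"ax":0,"ay":0,"az":0,"grip":-1},{"dx":0,"dy":0.003,"dz":0.083,"ax":0,"ay":0,"az":0,"grip":-1},{"dx":0,"dy":0.003,"dz":0.083,"ax":0,"ay":0,"az":0,"grip":-1},{"dx":0,"dy":0.003,"dz":0.083,"ax":0,"ay":0,"az":0,"grip":-1}]' | grep -E "posi|contact"
python3 -m jog '[{"dx":0,"dy":0,"dz":0.006,"ax":0,"ay":0,"az":0,"grip":-1},{"dx":0,"dy":0,"dz":0.006,"ax":0,"ay":0,"az":0,"grip":-1},{"dx":0,"dy":0,"dz":0.006,"ax":0,"ay":0,"az":0,"grip":-1}]' | grep -E "posi|contact"
```

```text
position: [0.5269, -0.0136, 0.0363]
contact_force: [0.2, -0.5, 0.2]
position: [0.5274, -0.0133, 0.0357]
contact_force: [0.9, -0.1, 0.2]
```

```bash
python3 -m jog '[{"dx":0,"dy":0,"dz":0.004,"ax":0,"ay":0,"az":0,"grip":-1},{"dx":0,"dy":0,"dz":0.004,"ax":0,"ay":0,"az":0,"grip":-1}]' | grep -E "posi|contact"
python3 -m jog '[{"dx":0,"dy":0,"dz":0.003,"ax":0,"ay":0,"az":0,"grip":-1},{"dx":0,"dy":0,"dz":0.003,"ax":0,"ay":0,"az":0,"grip":-1}]' | grep -E "posi|contact"
```

```text
position: [0.5277, -0.0132, 0.035]
contact_force: [0.2, -0.2, 1.5]
position: [0.5279, -0.0132, 0.0344]
contact_force: [0.4, 1.2, 4.3]
```

Light contact at 4.3 N. I'll press slightly more and stroke 13 mm towards panel +x.

```bash
python3 -m jog '[{"dx":0,"dy":0,"dz":0.003,"ax":0,"ay":0,"az":0,"grip":-1},{"dx":-0.012,"dy":0,"dz":0.003,"ax":0,"ay":0,"az":0,"grip":-1},{"dx":-0.024,"dy":0,"dz":0.003,"ax":0,"ay":0,"az":0,"grip":-1}]' | grep -E "posi|contact"
python3 -m jog '[{"dx":-0.012,"dy":0,"dz":0,"ax":0,"ay":0,"az":0,"grip":-1},{"dx":-0.02,"dy":0,"dz":0,"ax":0,"ay":0,"az":0,"grip":-1},{"dx":-0.028,"dy":0,"dz":0,"ax":0,"ay":0,"az":0,"grip":-1},{"dx":-0.028,"dy":0,"dz":0,"ax":0,"ay":0,"az":0,"grip":-1}]' | grep -E "posi|contact"
python3 -c "from h import *;go([-.004,.034,.019])"
```

```text
position: [0.5329, -0.0121, 0.0335]
contact_force: [-1.4, 0.1, 6.2]
position: [0.5411, -0.0104, 0.0337]
contact_force: [0.5, 1.4, 5.7]
t 8.42 panel tcp mm [10.4 34.7 15.7] F [0.51 1.41 5.66] w 0.0 q [-0.15  0.37  1.82  0.    0.96 -1.92]
d [ 0.058 -0.003 -0.013] a [-0.     0.001 -0.001]
```

```bash
python3 -m jog '[{"dx":0,"dy":0,"dz":-0.05,"ax":0,"ay":0,"az":0,"grip":-1},{"dx":0,"dy":0,"dz":-0.2,"ax":0,"ay":0,"az":0,"grip":-1},{"dx":0,"dy":0,"dz":-0.36,"ax":0,"ay":0,"az":0,"grip":-1},{"dx":0.1,"dy":0,"dz":-0.5,"ax":0,"ay":0,"az":0,"grip":-1},{"dx":0.25,"dy":0,"dz":-0.55,"ax":0,"ay":0,"az":0,"grip":-1}]' | grep -E "posi|contact"
python3 - <<'E'
from h import *
from rig import manip
im=manip.get_image("scene")["img"][125:200,245:335,::-1]
cv2.imwrite("pics/a6.png",cv2.resize(im,None,fx=8,fy=8,interpolation=cv2.INTER_CUBIC))
E
```

```text
position: [0.4843, -0.024, 0.1749]
contact_force: [0.3, -0.2, 1.3]
```

View pics/a6.png

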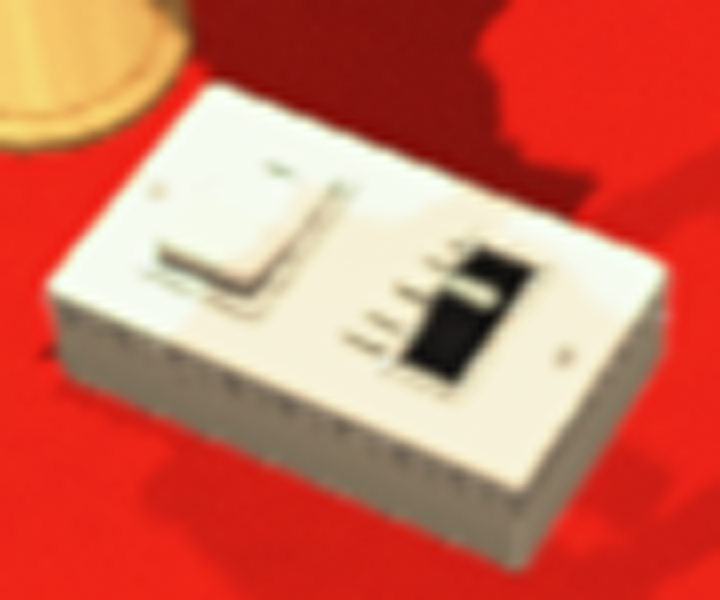

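The rocker is on, with its far end up at (200,265). The white line is at (472,290), which is where the crest projects from the middle bar once height is accounted for. I'll let the arm settle and hand in.

```bash
python3 -m jog '[{"dx":0,"dy":0,"dz":0,"ax":0,"ay":0,"az":0,"grip":-1},{"dx":0,"dy":0,"dz":0,"ax":0,"ay":0,"az":0,"grip":-1},{"dx":0,"dy":0,"dz":0,"ax":0,"ay":0,"az":0,"grip":-1}]' | grep -E "posi|contact"
python3 - <<'E'
from h import *
from rig import manip
d=proj(S,w([.538,-.0465,.018,.205],[[0,.034,.052]]))[0];print("crest in a6:",((d-[245,125]+.5)*8-.5).round())
print(manip.sign_off())
E
```

```text
position: [0.4791, -0.0232, 0.1698]
contact_force: [-0.1, -0.3, -0.7]
crest in a6: [469. 292.]
the job is handed in; nothing more can be done
None
```

The job is handed in: the marked end of the rocker is down and holding, the dimmer is one click brighter with its white line at the middle bar, and the arm is clear of everything after about 9 s on the robot clock.

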